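Put the pepper mill away in the door rack of a cupboard with a roller catch

ROBOT

A 7-joint arm with a two-finger parallel gripper is mounted at the origin on a cart in front of the work surface, level with it; the furniture and walls round the work are solid. World frame = base frame: x ahead of the robot, y to its left, z up, the work surface at z = 0. Lengths are in m, angles in rad, forces in N, time in s.
With the tool pointing down it reaches from about 0.4 to 0.875 m from the base axis. Payload 19.3 kg.
Tool frame: the origin (TCP) lies midway between the tips of the shut fingers; the grasp point (between the pads) lies 19 mm behind it; z points along the fingers, y is the direction in which the jaws open and shut (so a half turn about z gives the same grasp; the last joint's range is limited). The gripper opens to 85 mm and grips with 20 to 120 N. Pads are 22 mm wide; open, the fingers measure 114 mm over their backs; the gripper's body (76 mm by 85 mm) begins 54 mm behind the grasp point. The pads swing forward as they close: fully open they stand 13 mm farther back than shut.
Start: joints at [-1.257, 0.521, -0.036, 1.599, 0.021, 1.021, -0.113], TCP at [0.234, 0.58, 0.231] pointing down, gripper open.
Joint ranges: [-2.91, 2.91], [-0.3, 2.13], [-1.5, 1.42], [0.17, 2.43], [-1.26, 4.41], [0.16, 1.93], [-2.52, 2.52]. Speed limits (rad/s): [1.89, 1.89, 2.39, 2.39, 3.01, 3.01, 3.01].

INTERFACE

Orientations are given as [roll, pitch, yaw] about the fixed x, y, z axes, in that order (R = Rz(yaw) Ry(pitch) Rx(roll)).
In Python, from workcell import bot, eyes gives the robot as it stands. The module is installed in compiled form; this text tells all that it offers.
- The arm moves only by the shell command python3 -m jog 'ROWS' [FORCE]. ROWS is JSON, a list of rows, each an object with "delta_pos": the shift along the world's x, y, z in mm, a list of three; "spin": the turn about the world's z in rad; "claw": the closure, from 0 (fully open) to 1 (shut). In form: [{"delta_pos": [tx, ty, tz], "spin": spin, "claw": claw}, ...]. A call has 1 to 8 rows; each row is the pose to reach, as a shift and turn from the pose measured when the call began; what a row does not reach only later rows make up. A row lasts 1/10 s, in which the tool goes at most 50 mm and 8.59 degrees, less where a joint would pass 70% of its speed; a pose out of reach is approached as far as the arm can. A call with a gripper value outside its range is refused whole. The fingers move at their own pace and stop on an object; FORCE is the grip in N (left out, the last holds). Time passes only in rows, so rows that repeat a pose let the fingers close. It gives the time, the measured TCP pose, the force and the opening at its end, in the units of the state.
- bot.observe(): the state, without advancing time (a new reading comes with each control period).
- eyes.grab_frame(name): name is "scene" or "top"; returns the picture (400x640x3 uint8, blue, green, red); there is no depth.
- eyes.camera_params(name): a dict with "fx", "fy", "cx", "cy" (pixels), "k1" (the pictures are not rectified: a ray, as slopes to the right and down, at radius r is drawn at 1 + k1 r^2 times it, then the intrinsics apply), "origin" and "attitude" of the camera in the world. Camera axes: x right, y up, looking along -z (the intrinsics and any distortion apply to the point x, -y, -z); pixel columns grow to the right and rows downward; lengths in m; the calibration is good to about 2 mm. A picture is of the moment at which its call begins. camera_params takes no time and is no camera call.
- bot.job_done(): hands the job in, once; it reports no verdict.
The state is a dict: "clock": time; "qpos": joint angles; "qd": joint speeds; "joint_efforts": joint torques, N m; "position": TCP position; "tool_rot": TCP orientation; "force": force on the tool from outside, world axes, zero at the start; "moment": the same for the moment, N m; "grip_width": finger opening in m.
Only numpy, scipy, OpenCV 4.12 (cv2) and the standard library are available. Lean on these libraries where they do the work, as an engineer would, in place of code of your own. Each camera call takes 0.05 s, during which the arm holds its last target. There are 200 camera calls.

TASK

Put the tall wooden pepper mill away: pull the little worktop cupboard's door open past its sprung roller catch, stand the mill upright in the rack on the inside of the door, let go of it, and then push the door fully shut again so that the catch snaps home. Do not knock the mill over, and leave the salt shaker and the lemon where they are.

Things in the scene. Friction and masses are not known exactly. Their poses are not given: they have to be found in the camera images.
- door (a joint): Cupboard door angle, rad: 0 shut, grows as it opens, stop at 1.75. Upright hinge at the cupboard's right-hand front edge seen from the robot; the free edge swings toward the robot, then right (anticlockwise from above). Stays where left once free of the catch (crest at about 0.03 rad, free above 0.08; inside the crest the spring draws the door shut, outside it pushes it ajar). The crest takes about 10 N at the handle, either way.
- cupboard: Light-wood cupboard fixed on the worktop, 170 deep x 240 wide x 230 high; origin at worktop height under the middle of its front opening (plane of the shut door's inner face); x points to its back, y to its left, z up. The door lies in front of the opening and is 238 wide, 16 thick, from 6 to 213 above the worktop. A spice jar stands inside at the back.
- door_hinge (a point): Point on the door's hinge axis, 110 above the worktop. Its axes turn with the door: y points along the door from hinge to free edge, x through the door to its inner (rack) side, z up; the door's inner face is the plane x = 0, its outer face x = -16 mm.
- door_handle (a point): Grip point on the axis of the handle, an upright round steel bar 10 in diameter, from 100 to 206 above the worktop, 38 in front of the door's outer face, on two thin posts (heights 112 and 196). The point is 185 above the worktop; from the hinge axis it is 205 along the door (y) and at x = -54. Axes as door_hinge.
- rack (a point): Middle of the upper face of the rack's floor board, on the door's inner side, 36 above the worktop; from the hinge axis 110 along the door (y) and at x = +40. Axes as door_hinge. Space inside: 80 along y, 80 along x, open above; end plates and front rail reach 76 above the floor. With the door open about 1.6 rad it stands clear before the cupboard's right side.
- mill_center (a point): Centre (half-way up) of the tall turned-wood pepper mill, 58 in diameter, 170 high, 180 g; the point is 85 above its foot, z along its axis. Its round head, 48 wide, is centred 55 above this point and has a small metal knob on top (12 wide, 12 high). Stands upright on the worktop, loose.
- shaker_center (a point): Centre of the short salt shaker, glass with a grey cap, 44 in diameter, 90 high, the point 45 above its foot; loose bystander on the worktop. Mill and shaker may have swapped places.
- lemon: Lemon, 70x58x56, loose bystander on the worktop; origin at its underside.
Things that resemble listed ones, but are neither listed nor needed, are in the scene too. Leave any turquoise look-alike of the part that bears mill_center alone.

How it is judged:
By the outcome, as a careful person would: the job done as asked, in the order asked, and still so for the second after the job is handed in, with the robot touching nothing.
It also fails if it takes over 72 s, if anything falls off the work surface, if the arm or the gripper's body presses on something with over 40 N, if the wrist force passes 120 N, or if a joint passes its speed limit or range.

## Working session

There is one attempt and no reset: what is moved stays moved. The work goes in short steps, Python scripts to look and compute and a shell command to move; the robot and the scene stay as the last step left them, time stands still between calls to the robot, and variables do not carry over. Pictures are saved under pics/ and viewed, about 8 in all and at most 12, crops included, and the job is handed in when it is done.

```bash
mkdir -p pics
cat > h.py <<'E'
import numpy as np,cv2
from workcell import bot,eyes
from scipy.spatial.transform import Rotation as R
def cam(n):
    p=eyes.camera_params(n); a=np.array(p["attitude"],float)
    M=a if a.shape==(3,3) else (R.from_euler('xyz',a).as_matrix() if a.size==3 else R.from_quat(a).as_matrix())
    return p,M,np.array(p["origin"])
def proj(n,X):
    p,M,o=cam(n); c=(np.atleast_2d(X)-o)@M
    s=np.c_[c[:,0],-c[:,1]]/-c[:,2:]; s=s*(1+p["k1"]*(s**2).sum(1,keepdims=True))
    return s*[p["fx"],p["fy"]]+[p["cx"],p["cy"]]
def ray(n,uv):
    p,M,o=cam(n); K=np.array([[p["fx"],0,p["cx"]],[0,p["fy"],p["cy"]],[0,0,1]])
    d=(np.array(uv,float)-[p["cx"],p["cy"]])/[p["fx"],p["fy"]]; s=d.copy()
    for _ in range(20): s=d/(1+p["k1"]*(s@s))
    return o,M@np.array([s[0],-s[1],-1])
def at_z(n,uv,z):
    o,d=ray(n,uv); return o+d*(z-o[2])/d[2]
E
python3 - <<'E'
from h import *
for n in("scene","top"):
    cv2.imwrite(f"pics/{n}0.png",eyes.grab_frame(n)); print(eyes.camera_params(n))
print(bot.observe())
E
```

```text
{'fx': 408.7670899680537, 'fy': 408.7670899680537, 'cx': 319.4238470973673, 'cy': 197.89241285854504, 'k1': -0.03864767161459407, 'origin': array([ 0.07349572, -0.49218431,  0.84179058]), 'attitude': array([ 0.76311261, -0.01452981, -0.76635927])}
{'fx': 425.16735978979983, 'fy': 425.16735978979983, 'cx': 320.07942425447794, 'cy': 197.57787127153188, 'k1': -0.11291975503852446, 'origin': array([ 0.20423864, -0.01067631,  1.11500014]), 'attitude': array([ 0.32843485,  0.00793116, -1.62899296])}
{'clock': 0.1, 'qpos': array([-1.25720419,  0.52193854, -0.03635366,  1.59991524,  0.02119038,
        1.02107699, -0.1128177 ]), 'qd': array([ 0.00204574, -0.00169407, -0.00032143, -0.00427497, -0.00022566,
        0.00109257,  0.00041373]), 'joint_efforts': array([ 4.00347286e-03, -9.28481412e+01,  1.98430717e+00, -3.70536089e+01,
        1.81928475e-02,  5.45511415e-03, -2.44428895e-05]), 'position': array([0.23393348, 0.57927044, 0.23080568]), 'tool_rot': array([-3.14063982e+00,  4.35163681e-05,  2.75778892e+00]), 'force': array([ 0.65275127, -1.2482962 , -0.07792479]), 'moment': array([-0.01165989,  0.03117212, -0.0392594 ]), 'grip_width': 0.0854519270935903}
```

View pics/scene0.png

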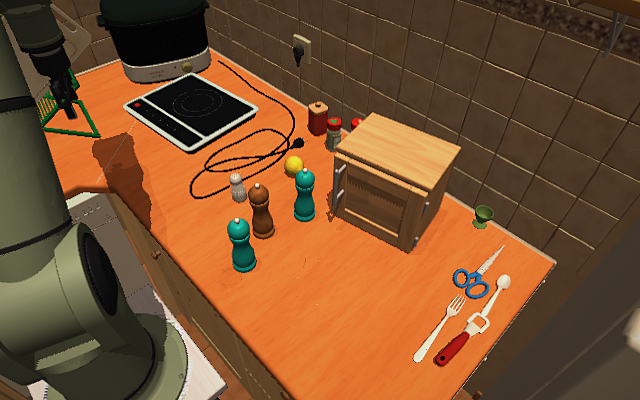

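View pics/top0.png

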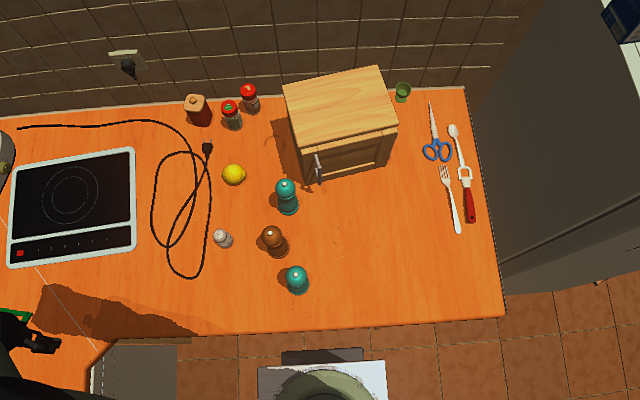

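Run:
```python
from h import *
s=cv2.imread("pics/scene0.png");t=cv2.imread("pics/top0.png")
a=cv2.resize(s[100:280,215:475],None,fx=3,fy=3,interpolation=3)[:,:780]
cv2.imwrite("pics/c1.png",a)
b=cv2.resize(t[55:305,200:420],None,fx=2.4,fy=2.4,interpolation=3); cv2.imwrite("pics/c2.png",b)
```

```text
(no output)
```

View pics/c1.png

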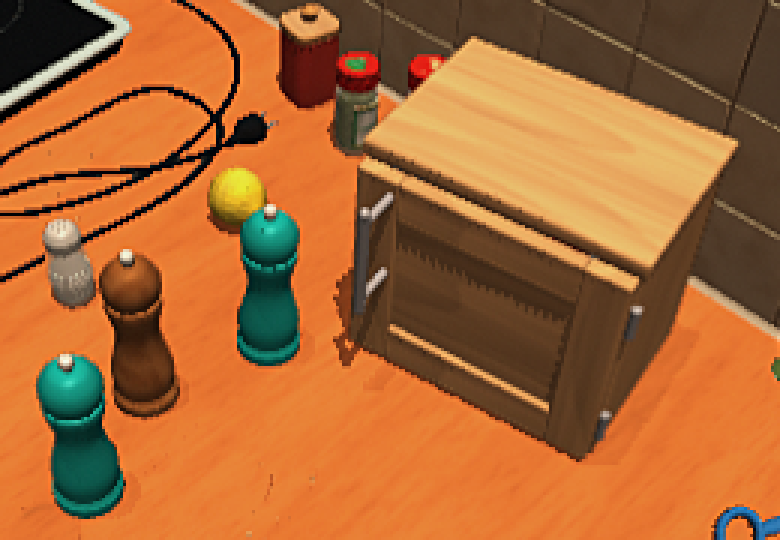

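View pics/c2.png

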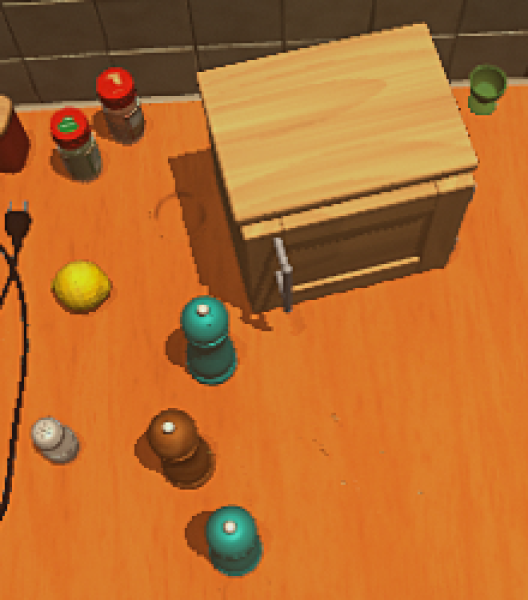

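```bash
cat > m.py <<'E'
from h import *
from scipy.optimize import least_squares as LS
S=lambda a:np.array(a,float)/3+[215,100]
T=lambda a:np.array(a,float)/2.4+[200,55]
for nm,a,b in(("brown",(126,257),(168,427)),("tealN",(66,361),(230,527)),("tealF",(270,212),(203,310))):
    print(nm,at_z("scene",S(a),.182).round(3),at_z("top",T(b),.182).round(3))
print("shaker",at_z("scene",S((62,230)),.09).round(3),at_z("top",T((43,427)),.09).round(3))
rt=T([(199,73),(426,25),(477,160),(238,222)]); rs=S([(477,38),(737,145),(648,268),(365,150)])
for n,r in(("scene",rs),("top",rt)): 
    P=np.array([at_z(n,u,.23) for u in r]); print(n,P.round(3).tolist(),np.linalg.norm(P-np.roll(P,-1,0),axis=1).round(3))
print("hinge top",at_z("scene",S((634,312)),.19).round(3),"handle top",at_z("scene",S((363,210)),.206).round(3),at_z("top",T((277,240)),.206).round(3))
E
python3 m.py
```

```text
brown [0.44  0.082 0.182] [0.445 0.096 0.182]
tealN [0.345 0.028 0.182] [0.347 0.042 0.182]
tealF [0.555 0.044 0.182] [0.56  0.059 0.182]
shaker [0.471 0.228 0.09 ] [0.476 0.237 0.09 ]
scene [[0.802, 0.047, 0.23], [0.844, -0.189, 0.23], [0.677, -0.221, 0.23], [0.623, 0.007, 0.23]] [0.24  0.17  0.235 0.184]
top [[0.8, 0.053, 0.23], [0.845, -0.184, 0.23], [0.683, -0.217, 0.23], [0.63, 0.02, 0.23]] [0.241 0.165 0.243 0.173]
hinge top [ 0.671 -0.223  0.19 ] handle top [ 0.592 -0.022  0.206] [ 0.62  -0.017  0.206]
```

```bash
cat >> m.py <<'E'
print('----')
def tri(us,ut):
    f=lambda X:np.r_[(proj("scene",X)-us).ravel(),(proj("top",X)-ut).ravel()]
    r=LS(f,[.5,0,.15]); return r.x.round(4),r.fun.round(1)
for nm,a,b in(("brown",(126,257),(168,427)),("tealN",(66,361),(230,527)),("tealF",(270,212),(203,310)),("roofBL",(477,38),(199,73)),("roofBR",(737,145),(426,25)),("roofFR",(648,268),(477,160)),("roofFL",(365,150),(238,222))):
    print(nm,*tri(S(a),T(b)))
# brown foot front bottoms
def res(p):
    x,y,w=p; c,s=np.cos(w),np.sin(w)
    L=np.array([(.17,.12),(.17,-.12),(0,-.12),(0,.12)]); W=np.c_[x+c*L[:,0]-s*L[:,1],y+s*L[:,0]+c*L[:,1],np.full(4,.23)]
    return np.r_[(proj("scene",W)-rs).ravel(),(proj("top",W)-rt).ravel()]
r=LS(res,[.65,-.1,-.2],loss='soft_l1'); print(r.x,res(r.x).round(1))
x,y,w=r.x;c,s=np.cos(w),np.sin(w)
for nm,l in(("hinge",(0,-.119)),("handle",(-.054,.086))): print(nm,(x+c*l[0]-s*l[1],y+s*l[0]+c*l[1]))
E
python3 m.py|sed -n '/----/,$p'
```

```text
----
brown [0.4501 0.0981 0.1632] [-0.3  0.1  0.1 -0.3]
tealN [0.3512 0.0423 0.1639] [-0.5  0.2  0.2 -0.6]
tealF [0.569  0.0606 0.1618] [-0.4  0.2  0.1 -0.4]
roofBL [0.8057 0.052  0.2249] [-0.8  0.4  0.3 -0.7]
roofBR [ 0.8494 -0.186   0.2247] [-0.3  0.2  0.2 -0.3]
roofFR [ 0.6857 -0.2182  0.2226] [ 0.5 -0.3 -0.3  0.6]
roofFL [0.6374 0.0204 0.2139] [ 0.1 -0.1 -0.1  0.1]
[ 0.65578776 -0.10092645  0.19559481] [-1.5  0.1 -0.6 -1.  -0.4 -1.1  0.1 -3.7  1.1  0.3  0.4 -0.4  0.8  1.5
  1.2 -1.1]
hinge (np.float64(0.678915410564997), np.float64(-0.21765739175005083))
handle (np.float64(0.5861033118543537), np.float64(-0.027061184198783464))
```

Candidates for the mill in the scene view: brown (258,186), turquoise (237,220) and turquoise (305,171). The crop confirms that brown wood is the right one, at (0.450, 0.098) with its knob at z≈0.164. The handle is on the left, at about (0.586, -0.027). Moving over it now.

```bash
python3 -m jog '[{"delta_pos":[0,0,45],"spin":-0.14,"claw":0.4},{"delta_pos":[20,-30,90],"spin":-0.28,"claw":0.4},{"delta_pos":[45,-70,110],"spin":-0.42,"claw":0.4},{"delta_pos":[65,-110,110],"spin":-0.56,"claw":0.4},{"delta_pos":[90,-150,110],"spin":-0.70,"claw":0.4},{"delta_pos":[110,-190,110],"spin":-0.84,"claw":0.4},{"delta_pos":[130,-230,110],"spin":-0.98,"claw":0.4},{"delta_pos":[150,-265,110],"spin":-1.12,"claw":0.4}]' 60
python3 -m jog '[{"delta_pos":[25,-42,0],"spin":-0.14,"claw":0.4},{"delta_pos":[50,-84,0],"spin":-0.28,"claw":0.4},{"delta_pos":[75,-126,0],"spin":-0.42,"claw":0.4},{"delta_pos":[100,-168,0],"spin":-0.56,"claw":0.4},{"delta_pos":[125,-210,0],"spin":-0.70,"claw":0.4},{"delta_pos":[150,-252,0],"spin":-0.84,"claw":0.4},{"delta_pos":[175,-294,0],"spin":-0.98,"claw":0.4},{"delta_pos":[195,-330,0],"spin":-1.12,"claw":0.4}]'
python3 -c "
from h import *;print(bot.observe()['qpos'])"
```

```text
clock: 0.9
position: [0.3844, 0.312, 0.3408]
tool_rot: [-3.14, 0.0, 1.631]
force: [1.4, 0.4, 0.1]
grip_width: 0.0514
clock: 1.7
position: [0.5802, -0.0203, 0.3407]
tool_rot: [-3.141, 0.0, 0.505]
force: [0.1, 1.3, -0.6]
grip_width: 0.0513
[-0.53190485  0.41813396  0.66986019  1.60044248 -0.27252355  1.21892251
 -0.87485081]
```

```bash
python3 -m jog '[{"delta_pos":[2,-2,-20],"spin":-0.1,"claw":0.4},{"delta_pos":[4,-4,-50],"spin":-0.2,"claw":0.4},{"delta_pos":[6,-7,-75],"spin":-0.31,"claw":0.4},{"delta_pos":[6,-7,-75],"spin":-0.31,"claw":0.4},{"delta_pos":[6,-7,-75],"spin":-0.31,"claw":0.4}]'
python3 - <<'E'
from h import *
s=eyes.grab_frame("scene");t=eyes.grab_frame("top")
p=bot.observe()['position']; print(p,proj("scene",p),proj("top",p))
x,y,w=.6558,-.1009,.1956
def P(l,z): return [x+np.cos(w)*l[0]-np.sin(w)*l[1],y+np.sin(w)*l[0]+np.cos(w)*l[1],z]
Q=np.array([P((-.054,.086),.1),P((-.054,.086),.206),P((-.016,.119),.213),P((-.016,-.119),.213),P((-.016,.119),.006)])
for im,n in((s,"scene"),(t,"top")):
    k=4; im2=cv2.resize(im,None,fx=k,fy=k,interpolation=3)
    for q,cl in [(p,(0,0,255))]+[(q,(255,0,255)) for q in Q]: cv2.circle(im2,tuple(np.int32((proj(n,q)[0]+.5)*k)),3,cl,-1)
    u,v=np.int32(proj(n,Q[1])[0]*k); cv2.imwrite(f"pics/h_{n}.png",im2[max(0,v-280):v+280,max(0,u-200):u+200])
cv2.imwrite("pics/h.png",np.hstack([cv2.imread(f"pics/h_{n}.png") for n in("scene","top")]))
E
```

```text
clock: 2.2
position: [0.5862, -0.0273, 0.2662]
tool_rot: [-3.141, 0.001, 0.198]
force: [0.1, 0.4, 1.2]
grip_width: 0.0509
[ 0.5866679  -0.02722469  0.26708018] [[337.21281582 151.41607471]] [[320.53894319 156.86368486]]
```

View pics/h.png

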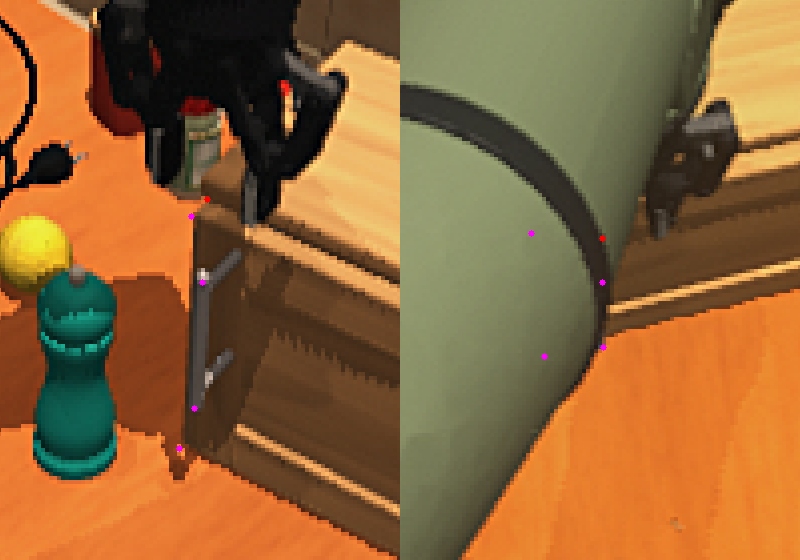

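```bash
python3 -m jog '[{"delta_pos":[0,0,-25],"spin":0,"claw":0.4},{"delta_pos":[0,0,-50],"spin":0,"claw":0.4},{"delta_pos":[0,0,-75],"spin":0,"claw":0.4},{"delta_pos":[0,0,-99],"spin":0,"claw":0.4},{"delta_pos":[0,0,-99],"spin":0,"claw":0.4}]'
python3 -m jog '[{"delta_pos":[0,0,0],"spin":0,"claw":1},{"delta_pos":[0,0,0],"spin":0,"claw":1},{"delta_pos":[0,0,0],"spin":0,"claw":1},{"delta_pos":[0,0,0],"spin":0,"claw":1},{"delta_pos":[0,0,0],"spin":0,"claw":1},{"delta_pos":[0,0,0],"spin":0,"claw":1}]' 60
```

```text
clock: 2.8
position: [0.5859, -0.0268, 0.1669]
tool_rot: [-3.14, 0.001, 0.2]
force: [-0.1, 0.6, 0.8]
grip_width: 0.0509
clock: 3.4
position: [0.5862, -0.0233, 0.1685]
tool_rot: [-3.135, -0.001, 0.203]
force: [-8.8, 18.4, 16.4]
grip_width: 0.0087
```

Run:
```python
from h import *
H=np.array([-.054,.205]);w=.1956
r=lambda a:np.array([[np.cos(a),-np.sin(a)],[np.sin(a),np.cos(a)]])
for th in np.r_[0,.05,.1:1.66:.1]: print(round(th,2),(1000*(r(w+th)@H-r(w)@H)).round(0))
```

```text
0.0 [0. 0.]
0.05 [-9. -5.]
0.1 [-19. -10.]
0.2 [-36. -22.]
0.3 [-52. -36.]
0.4 [-67. -51.]
0.5 [-80. -68.]
0.6 [-91. -86.]
0.7 [-101. -105.]
0.8 [-109. -124.]
0.9 [-114. -145.]
1.0 [-118. -166.]
1.1 [-119. -187.]
1.2 [-118. -208.]
1.3 [-116. -229.]
1.4 [-111. -250.]
1.5 [-104. -270.]
1.6 [ -95. -289.]
```

```bash
python3 -m jog '[{"delta_pos":[-5,0,0],"spin":0.02,"claw":1},{"delta_pos":[-9,-2,0],"spin":0.05,"claw":1},{"delta_pos":[-14,-5,0],"spin":0.07,"claw":1},{"delta_pos":[-19,-9,0],"spin":0.1,"claw":1},{"delta_pos":[-27,-15,0],"spin":0.15,"claw":1},{"delta_pos":[-36,-21,0],"spin":0.2,"claw":1}]'
```

```text
clock: 4.0
position: [0.5505, -0.0459, 0.1688]
tool_rot: [-3.138, -0.001, 0.405]
force: [11.4, -12.9, -23.5]
grip_width: 0.0079
```

```bash
python3 -m jog '[{"delta_pos":[-8,-7,0],"spin":0.05,"claw":1},{"delta_pos":[-16,-14,0],"spin":0.1,"claw":1},{"delta_pos":[-24,-21,0],"spin":0.15,"claw":1},{"delta_pos":[-31,-29,0],"spin":0.2,"claw":1},{"delta_pos":[-38,-37,0],"spin":0.25,"claw":1},{"delta_pos":[-44,-46,0],"spin":0.3,"claw":1},{"delta_pos":[-50,-55,0],"spin":0.35,"claw":1},{"delta_pos":[-55,-64,0],"spin":0.4,"claw":1}]'
```

```text
clock: 4.8
position: [0.4959, -0.1109, 0.1689]
tool_rot: [-3.14, -0.001, 0.807]
force: [11.8, -6.5, -30.1]
grip_width: 0.0081
```

Run:
```python
from h import *
cv2.imwrite("pics/o1.png",eyes.grab_frame("scene")[60:340,180:580])
```

```text
(no output)
```

View pics/o1.png

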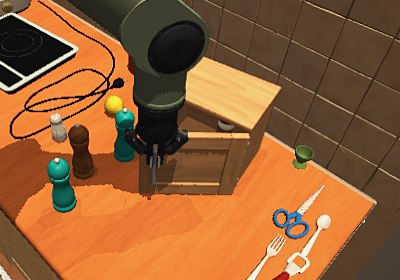

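```bash
python3 -m jog '[{"delta_pos":[-10,-19,-1],"spin":0.1,"claw":1},{"delta_pos":[-18,-38,-1],"spin":0.2,"claw":1},{"delta_pos":[-23,-59,-1],"spin":0.3,"claw":1},{"delta_pos":[-27,-80,-1],"spin":0.4,"claw":1},{"delta_pos":[-28,-101,-1],"spin":0.5,"claw":1},{"delta_pos":[-27,-122,-1],"spin":0.6,"claw":1},{"delta_pos":[-25,-143,-1],"spin":0.7,"claw":1},{"delta_pos":[-20,-164,-1],"spin":0.8,"claw":1}]'
python3 -m jog '[{"delta_pos":[4,-10,0],"spin":0.05,"claw":1},{"delta_pos":[7,-20,0],"spin":0.1,"claw":1},{"delta_pos":[11,-30,0],"spin":0.15,"claw":1},{"delta_pos":[16,-39,0],"spin":0.2,"claw":1},{"delta_pos":[16,-39,0],"spin":0.2,"claw":1},{"delta_pos":[16,-39,0],"spin":0.2,"claw":1}]'
```

```text
clock: 5.65
position: [0.4792, -0.2758, 0.1688]
tool_rot: [3.136, -0.0, 1.616]
force: [34.4, 11.3, -24.6]
grip_width: 0.008
clock: 6.25
position: [0.4957, -0.3143, 0.1688]
tool_rot: [3.135, -0.001, 1.816]
force: [6.5, 2.7, -16.9]
grip_width: 0.0081
```

```bash
python3 -m jog '[{"delta_pos":[0,0,0],"spin":0,"claw":0.4},{"delta_pos":[0,0,0],"spin":0,"claw":0.4},{"delta_pos":[0,0,0],"spin":0,"claw":0.4},{"delta_pos":[0,0,0],"spin":0,"claw":0.4},{"delta_pos":[0,0,40],"spin":0,"claw":0.4},{"delta_pos":[0,0,85],"spin":0,"claw":0.4},{"delta_pos":[0,0,130],"spin":0,"claw":0.3},{"delta_pos":[0,0,150],"spin":0,"claw":0}]'
python3 -m jog '[{"delta_pos":[-4,40,0],"spin":0,"claw":0},{"delta_pos":[-8,85,0],"spin":0,"claw":0},{"delta_pos":[-14,130,0],"spin":0,"claw":0},{"delta_pos":[-18,175,0],"spin":0,"claw":0},{"delta_pos":[-22,220,0],"spin":0,"claw":0},{"delta_pos":[-28,265,0],"spin":0,"claw":0},{"delta_pos":[-34,310,0],"spin":0,"claw":0},{"delta_pos":[-38,350,0],"spin":0,"claw":0}]'
python3 - <<'E'
from h import *
t=eyes.grab_frame("top");s=eyes.grab_frame("scene"); cv2.imwrite("pics/t2.png",t);cv2.imwrite("pics/s2.png",s)
print(bot.observe()['position'])
cv2.imwrite("pics/v2.png",np.hstack([cv2.resize(t[40:290,250:450],None,fx=2,fy=2,interpolation=3),cv2.resize(s[60:310,230:430],None,fx=2,fy=2,interpolation=3)]))
E
```

```text
clock: 7.05
position: [0.4963, -0.3151, 0.3232]
tool_rot: [3.132, 0.003, 1.816]
force: [0.2, 0.2, -0.0]
grip_width: 0.0726
clock: 7.85
position: [0.4577, 0.0369, 0.3236]
tool_rot: [3.131, 0.003, 1.816]
force: [1.5, 0.1, -0.6]
grip_width: 0.0853
[0.45772466 0.0397206  0.32349334]
```

View pics/v2.png

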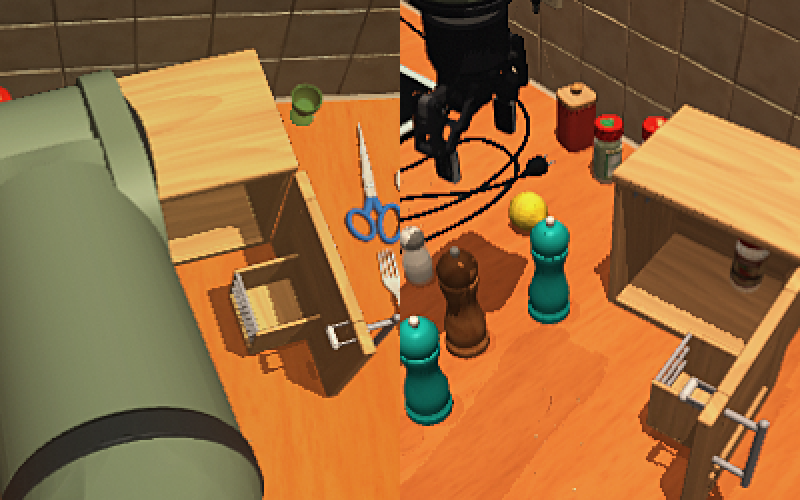

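Run:
```python
from h import *
t=cv2.imread("pics/t2.png");s=cv2.imread("pics/s2.png")
def P(l,z,c=(.6805,-.215),a=1.814):
    return [c[0]+np.cos(a)*l[0]-np.sin(a)*l[1],c[1]+np.sin(a)*l[0]+np.cos(a)*l[1],z]
Q=[P((0,0),.213),P((0,.238),.213),P((-.016,.238),.213)]+[P((x,y),z) for x in(.0,.08) for y in(.07,.15) for z in(.112,.036)]
print(P((.04,.11),.036))
o=[]
for n,im,(u,v) in(("top",t,(350,110)),("scene",s,(335,170))):
    k=5; im2=cv2.resize(im[v:v+110,u:u+80],None,fx=k,fy=k,interpolation=3)
    for i,q in enumerate(Q): cv2.circle(im2,tuple(np.int32((proj(n,q)[0]+.5-[u,v])*k)),3,(255,0,255) if i<3 else ((0,0,255) if i%2 else (255,0,0)),-1)
    o.append(im2)
cv2.imwrite("pics/v3.png",np.hstack(o))
```

```text
[np.float64(0.5641046082769451), np.float64(-0.20266659878068577), 0.036]
```

View pics/v3.png

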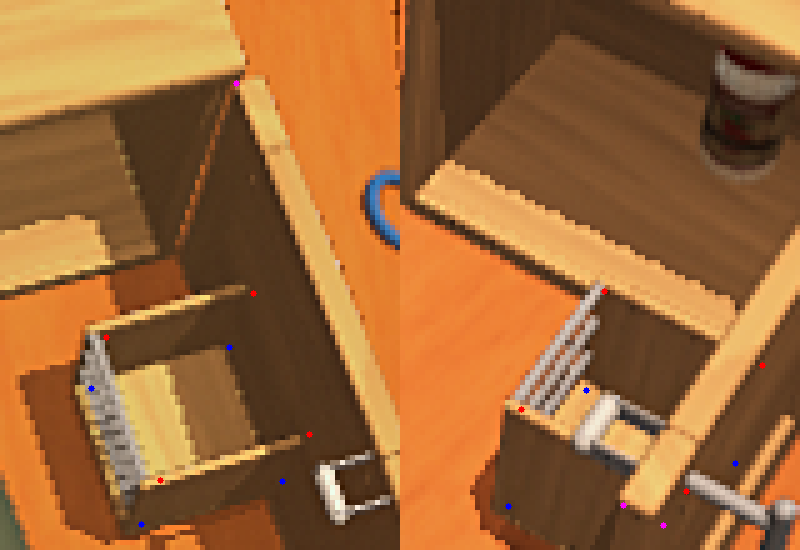

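```bash
python3 -m jog '[{"delta_pos":[-4,30,0],"spin":0,"claw":0},{"delta_pos":[-8,58,0],"spin":0,"claw":0},{"delta_pos":[-8,58,-40],"spin":0,"claw":0},{"delta_pos":[-8,58,-80],"spin":0,"claw":0},{"delta_pos":[-8,58,-120],"spin":0,"claw":0},{"delta_pos":[-8,58,-160],"spin":0,"claw":0},{"delta_pos":[-8,58,-190],"spin":0,"claw":0},{"delta_pos":[-8,58,-208],"spin":0,"claw":0}]'
python3 -m jog '[{"delta_pos":[0,0,0],"spin":0,"claw":0.2},{"delta_pos":[0,0,0],"spin":0,"claw":0.35},{"delta_pos":[0,0,0],"spin":0,"claw":0.45},{"delta_pos":[0,0,0],"spin":0,"claw":1},{"delta_pos":[0,0,0],"spin":0,"claw":1},{"delta_pos":[0,0,0],"spin":0,"claw":1},{"delta_pos":[0,0,0],"spin":0,"claw":1}]' 35
```

```text
clock: 8.75
position: [0.4491, 0.0971, 0.1136]
tool_rot: [3.133, 0.002, 1.822]
force: [0.5, 0.4, 0.5]
grip_width: 0.0853
clock: 9.45
position: [0.4496, 0.0972, 0.1149]
tool_rot: [3.131, 0.002, 1.822]
force: [-2.3, -1.0, 6.1]
grip_width: 0.0471
```

```bash
python3 -m jog '[{"delta_pos":[0,0,10],"spin":0,"claw":1},{"delta_pos":[0,0,30],"spin":0,"claw":1},{"delta_pos":[0,0,60],"spin":0,"claw":1},{"delta_pos":[0,0,90],"spin":0,"claw":1},{"delta_pos":[0,0,120],"spin":0,"claw":1},{"delta_pos":[0,0,150],"spin":0,"claw":1},{"delta_pos":[0,0,165],"spin":0,"claw":1},{"delta_pos":[0,0,170],"spin":0,"claw":1}]'
python3 -m jog '[{"delta_pos":[2,-20,0],"spin":0,"claw":1},{"delta_pos":[6,-55,0],"spin":0,"claw":1},{"delta_pos":[10,-90,0],"spin":0,"claw":1},{"delta_pos":[15,-125,0],"spin":0,"claw":1},{"delta_pos":[25,-160,0],"spin":0,"claw":1},{"delta_pos":[40,-190,0],"spin":0,"claw":1},{"delta_pos":[52,-210,0],"spin":0,"claw":1},{"delta_pos":[60,-220,0],"spin":0,"claw":1}]'
```

```text
clock: 10.25
position: [0.4501, 0.0973, 0.2876]
tool_rot: [3.127, 0.001, 1.822]
force: [-0.5, 0.0, -3.5]
grip_width: 0.047
clock: 11.05
position: [0.5101, -0.1245, 0.2874]
tool_rot: [3.128, 0.002, 1.82]
force: [-0.7, 0.5, -1.8]
grip_width: 0.0474
```

```bash
python3 -m jog '[{"delta_pos":[10,-15,0],"spin":0,"claw":1},{"delta_pos":[25,-36,0],"spin":0,"claw":1},{"delta_pos":[40,-58,0],"spin":0,"claw":1},{"delta_pos":[50,-72,0],"spin":0,"claw":1},{"delta_pos":[54,-78,0],"spin":0,"claw":1},{"delta_pos":[54,-78,0],"spin":0,"claw":1},{"delta_pos":[54,-78,-20],"spin":0,"claw":1},{"delta_pos":[54,-78,-30],"spin":0,"claw":1}]'
python3 - <<'E'
from h import *
t=eyes.grab_frame("top");s=eyes.grab_frame("scene"); cv2.imwrite("pics/t4.png",t);cv2.imwrite("pics/s4.png",s)
print(bot.observe()['position'])
cv2.imwrite("pics/v4.png",np.hstack([cv2.resize(t[60:260,310:470],None,fx=2.5,fy=2.5,interpolation=3),cv2.resize(s[120:320,280:440],None,fx=2.5,fy=2.5,interpolation=3)]))
E
```

```text
clock: 11.85
position: [0.5635, -0.2011, 0.2564]
tool_rot: [3.128, 0.001, 1.821]
force: [-0.6, 0.2, -2.7]
grip_width: 0.047
[ 0.56329311 -0.20134238  0.25629939]
```

View pics/v4.png

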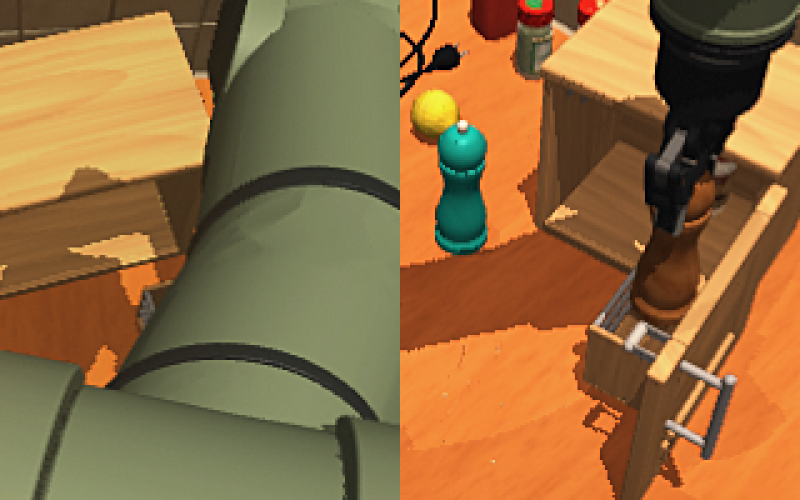

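```bash
python3 -m jog '[{"delta_pos":[1,-1,-20],"spin":0,"claw":1},{"delta_pos":[1,-1,-40],"spin":0,"claw":1},{"delta_pos":[1,-1,-60],"spin":0,"claw":1},{"delta_pos":[1,-1,-80],"spin":0,"claw":1},{"delta_pos":[1,-1,-92],"spin":0,"claw":1},{"delta_pos":[1,-1,-98],"spin":0,"claw":1},{"delta_pos":[1,-1,-102],"spin":0,"claw":1},{"delta_pos":[1,-1,-102],"spin":0,"claw":1}]'
```

```text
clock: 12.75
position: [0.5645, -0.2023, 0.1546]
tool_rot: [3.129, 0.0, 1.821]
force: [0.1, 0.3, -3.1]
grip_width: 0.0469
```

```bash
python3 -m jog '[{"delta_pos":[0,0,-1],"spin":0,"claw":1},{"delta_pos":[0,0,-2],"spin":0,"claw":1},{"delta_pos":[0,0,-3],"spin":0,"claw":1},{"delta_pos":[0,0,-4],"spin":0,"claw":1},{"delta_pos":[0,0,-4],"spin":0,"claw":1}]'
```

```text
clock: 13.25
position: [0.5648, -0.2025, 0.151]
tool_rot: [3.129, 0.001, 1.821]
force: [-1.3, 0.3, 3.3]
grip_width: 0.0471
```

```bash
python3 -m jog '[{"delta_pos":[0,0,0],"spin":0,"claw":0.4},{"delta_pos":[0,0,0],"spin":0,"claw":0.3},{"delta_pos":[0,0,0],"spin":0,"claw":0.2},{"delta_pos":[0,0,0],"spin":0,"claw":0.2},{"delta_pos":[0,0,30],"spin":0,"claw":0.2},{"delta_pos":[0,0,70],"spin":0,"claw":0.2},{"delta_pos":[0,0,110],"spin":0,"claw":0.2},{"delta_pos":[0,0,140],"spin":0,"claw":0.2}]' 60
python3 -m jog '[{"delta_pos":[-15,-25,10],"spin":0,"claw":0.4},{"delta_pos":[-35,-55,10],"spin":0,"claw":0.4},{"delta_pos":[-55,-90,10],"spin":0,"claw":0.4},{"delta_pos":[-69,-112,10],"spin":0,"claw":0.4},{"delta_pos":[-69,-112,10],"spin":0,"claw":0.4}]'
python3 - <<'E'
from h import *
t=eyes.grab_frame("top");s=eyes.grab_frame("scene"); cv2.imwrite("pics/t5.png",t);cv2.imwrite("pics/s5.png",s)
print(bot.observe()['position'])
cv2.imwrite("pics/v5.png",np.hstack([cv2.resize(t[60:260,310:470],None,fx=2.5,fy=2.5,interpolation=3),cv2.resize(s[120:320,280:440],None,fx=2.5,fy=2.5,interpolation=3)]))
E
```

```text
clock: 14.05
position: [0.565, -0.2027, 0.2935]
tool_rot: [3.127, 0.002, 1.821]
force: [0.7, -0.5, 0.8]
grip_width: 0.0682
clock: 14.55
position: [0.4935, -0.3182, 0.3038]
tool_rot: [3.128, 0.003, 1.815]
force: [-0.5, 0.5, 0.8]
grip_width: 0.051
[ 0.49586453 -0.31478311  0.30354182]
```

View pics/v5.png

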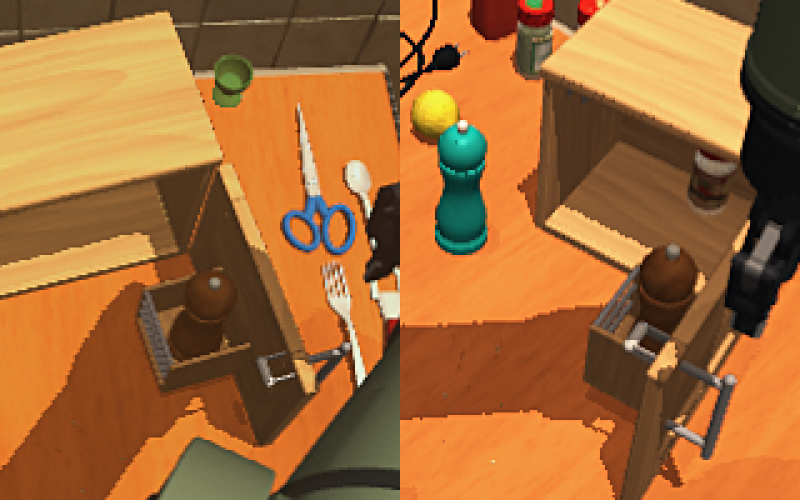

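The mill stands upright in the rack with its knob at (215,283) in the left panel, and the handle has not moved. Gripping the handle again.

```bash
python3 -m jog '[{"delta_pos":[0,0,-35],"spin":0,"claw":0.4},{"delta_pos":[0,0,-70],"spin":0,"claw":0.4},{"delta_pos":[0,0,-105],"spin":0,"claw":0.4},{"delta_pos":[0,0,-135],"spin":0,"claw":0.4},{"delta_pos":[0,0,-135],"spin":0,"claw":0.4},{"delta_pos":[0,0,-135],"spin":0,"claw":0.7}]'
python3 -m jog '[{"delta_pos":[0,0,0],"spin":0,"claw":1},{"delta_pos":[0,0,0],"spin":0,"claw":1},{"delta_pos":[0,0,0],"spin":0,"claw":1},{"delta_pos":[0,0,0],"spin":0,"claw":1},{"delta_pos":[0,0,0],"spin":0,"claw":1}]' 60
python3 - <<'E'
from h import *
H=np.array([-.054,.205]);a0=1.814
r=lambda a:np.array([[np.cos(a),-np.sin(a)],[np.sin(a),np.cos(a)]])
for d in np.arange(0,1.65,.1): print(round(-d,2),(1000*(r(a0-d)@H-r(a0)@H)).round(0))
E
```

```text
clock: 15.25
position: [0.4965, -0.3142, 0.1692]
tool_rot: [3.127, 0.001, 1.821]
force: [-0.2, 0.5, 0.5]
grip_width: 0.0383
clock: 15.75
position: [0.4965, -0.3152, 0.171]
tool_rot: [3.126, 0.003, 1.82]
force: [-5.0, -3.5, 9.8]
grip_width: 0.0082
-0.0 [0. 0.]
-0.1 [-9. 19.]
-0.2 [-17.  39.]
-0.3 [-22.  60.]
-0.4 [-25.  80.]
-0.5 [-26. 102.]
-0.6 [-25. 123.]
-0.7 [-22. 144.]
-0.8 [-17. 164.]
-0.9 [ -9. 184.]
-1.0 [ -0. 203.]
-1.1 [ 11. 221.]
-1.2 [ 24. 238.]
-1.3 [ 38. 254.]
-1.4 [ 54. 268.]
-1.5 [ 71. 280.]
-1.6 [ 90. 291.]
```

Closing smoothly at 0.05–0.08 rad per row so the mill stays still.

```bash
python3 -m jog '[{"delta_pos":[-2,5,0],"spin":-0.03,"claw":1},{"delta_pos":[-5,11,0],"spin":-0.06,"claw":1},{"delta_pos":[-9,19,0],"spin":-0.1,"claw":1},{"delta_pos":[-13,29,0],"spin":-0.15,"claw":1},{"delta_pos":[-17,39,0],"spin":-0.2,"claw":1},{"delta_pos":[-20,50,0],"spin":-0.25,"claw":1},{"delta_pos":[-22,60,0],"spin":-0.3,"claw":1},{"delta_pos":[-24,70,0],"spin":-0.35,"claw":1}]'
python3 -m jog '[{"delta_pos":[-1,10,0],"spin":-0.05,"claw":1},{"delta_pos":[-2,21,0],"spin":-0.1,"claw":1},{"delta_pos":[-2,32,0],"spin":-0.15,"claw":1},{"delta_pos":[-2,42,0],"spin":-0.2,"claw":1},{"delta_pos":[-1,53,0],"spin":-0.25,"claw":1},{"delta_pos":[0,63,0],"spin":-0.3,"claw":1},{"delta_pos":[2,74,0],"spin":-0.35,"claw":1},{"delta_pos":[4,84,0],"spin":-0.4,"claw":1}]'
```

```text
clock: 16.55
position: [0.4725, -0.2442, 0.1712]
tool_rot: [3.126, 0.002, 1.469]
force: [7.2, 1.0, -17.9]
grip_width: 0.0087
clock: 17.35
position: [0.477, -0.1594, 0.1712]
tool_rot: [3.125, 0.002, 1.068]
force: [13.0, -3.2, -28.0]
grip_width: 0.0082
```

```bash
python3 -m jog '[{"delta_pos":[3,10,-1],"spin":-0.05,"claw":1},{"delta_pos":[7,20,-1],"spin":-0.1,"claw":1},{"delta_pos":[11,30,-1],"spin":-0.15,"claw":1},{"delta_pos":[15,40,-1],"spin":-0.2,"claw":1},{"delta_pos":[20,49,-1],"spin":-0.25,"claw":1},{"delta_pos":[25,58,-1],"spin":-0.3,"claw":1},{"delta_pos":[31,67,-1],"spin":-0.35,"claw":1},{"delta_pos":[37,76,-1],"spin":-0.4,"claw":1}]'
python3 -m jog '[{"delta_pos":[7,8,0],"spin":-0.05,"claw":1},{"delta_pos":[14,16,0],"spin":-0.1,"claw":1},{"delta_pos":[21,24,0],"spin":-0.15,"claw":1},{"delta_pos":[29,31,0],"spin":-0.2,"claw":1},{"delta_pos":[37,38,0],"spin":-0.25,"claw":1},{"delta_pos":[45,44,0],"spin":-0.3,"claw":1},{"delta_pos":[45,44,0],"spin":-0.3,"claw":1}]'
```

```text
clock: 18.15
position: [0.5146, -0.0828, 0.1711]
tool_rot: [3.125, 0.001, 0.666]
force: [6.3, -5.1, -10.4]
grip_width: 0.008
clock: 18.85
position: [0.5608, -0.0388, 0.1712]
tool_rot: [3.123, -0.0, 0.364]
force: [5.9, -8.5, -17.3]
grip_width: 0.0084
```

```bash
python3 -m jog '[{"delta_pos":[5,4,0],"spin":-0.03,"claw":1},{"delta_pos":[10,7,0],"spin":-0.06,"claw":1},{"delta_pos":[15,10,0],"spin":-0.1,"claw":1},{"delta_pos":[20,13,0],"spin":-0.13,"claw":1},{"delta_pos":[25,15,0],"spin":-0.165,"claw":1},{"delta_pos":[28,16,0],"spin":-0.165,"claw":1},{"delta_pos":[28,16,0],"spin":-0.165,"claw":1}]'
```

```text
clock: 19.55
position: [0.5859, -0.0236, 0.171]
tool_rot: [3.125, 0.006, 0.199]
force: [-20.3, -7.0, 0.5]
grip_width: 0.0084
```

```bash
python3 -m jog '[{"delta_pos":[0,0,0],"spin":0,"claw":0.7},{"delta_pos":[0,0,0],"spin":0,"claw":0.5},{"delta_pos":[0,0,0],"spin":0,"claw":0.4},{"delta_pos":[0,0,0],"spin":0,"claw":0.4},{"delta_pos":[0,0,30],"spin":0,"claw":0.4},{"delta_pos":[0,0,70],"spin":0,"claw":0.4},{"delta_pos":[0,0,110],"spin":0,"claw":0.4},{"delta_pos":[0,0,150],"spin":0,"claw":0.4}]'
python3 -m jog '[{"delta_pos":[-10,30,0],"spin":0,"claw":0.4},{"delta_pos":[-25,75,0],"spin":0,"claw":0.4},{"delta_pos":[-40,120,0],"spin":0,"claw":0.4},{"delta_pos":[-60,165,0],"spin":0,"claw":0.4},{"delta_pos":[-80,210,0],"spin":0,"claw":0.4},{"delta_pos":[-100,255,0],"spin":0,"claw":0.4},{"delta_pos":[-120,300,0],"spin":0,"claw":0.4},{"delta_pos":[-120,300,0],"spin":0,"claw":0.4}]'
python3 - <<'E'
from h import *
t=eyes.grab_frame("top");s=eyes.grab_frame("scene")
s0=cv2.imread("pics/scene0.png");t0=cv2.imread("pics/top0.png")
print(np.abs(s[100:260,325:480].astype(int)-s0[100:260,325:480]).mean())
a=[cv2.resize(i[100:260,225:475],(400,256),interpolation=3) for i in(s0,s)]
b=[cv2.resize(i[50:300,180:430],(400,340),interpolation=3) for i in(t0,t)]
cv2.imwrite("pics/v6.png",np.vstack([np.hstack(a),np.hstack(b)]))
E
```

```text
clock: 20.35
position: [0.5858, -0.0236, 0.3229]
tool_rot: [3.125, 0.006, 0.199]
force: [-0.1, 0.8, 0.5]
grip_width: 0.051
clock: 21.15
position: [0.4627, 0.283, 0.3225]
tool_rot: [3.126, 0.006, 0.208]
force: [-0.1, -0.5, -0.5]
grip_width: 0.0512
0.8844489247311828
```

View pics/v6.png

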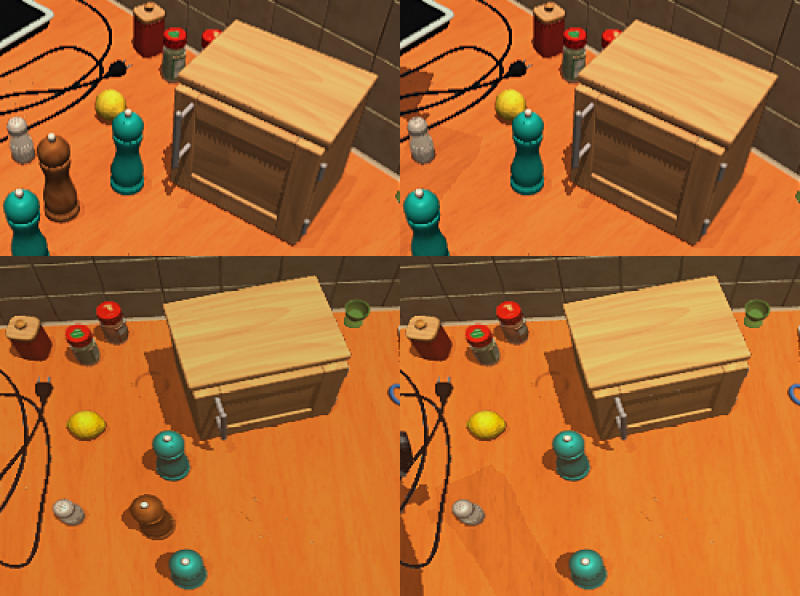

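The door looks identical to its first shut image (mean difference 0.9 grey levels), and the bystanders have not moved. Handing in.

```bash
python3 -c "
from workcell import bot
print(bot.job_done())"
```

```text
the job is handed in; nothing more can be done
None
```

The brown wooden pepper mill is in the door rack and the cupboard door is shut again. The job was handed in at about 21 s of the 72 s allowed.

**What I did:** I pulled the door open by its handle to about 1.6 rad and gripped the mill by its head. I set it upright in the rack, let go of it, and closed the door by the handle until it reached its stop. I then let go and moved the arm away.

**Last checks:**
- **Door:** the handle ended within 1 mm of where it was when I first gripped it shut. The final picture of the door matches the starting one, and the door stayed shut after I let go.
- **Other objects:** the salt shaker, the lemon and both turquoise mills look unmoved in both camera views.
- **Forces:** the highest wrist force I read was about 44 N, while opening the door. I only read the force at the end of each call, so short peaks in between would not show.
- **Mill:** the last picture before closing showed it standing upright in the rack. I could not see it once the door was shut.

No check failed. Before the first move, the two cameras disagreed by about 14 mm on where the mill was. That was because I had assumed its knob was too high, and triangulating put it at about 0.164 m.

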